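# Take up the play of a rotisserie basket and lock its collar

### The arm

A 6-joint arm with a two-finger parallel gripper is mounted at the origin on the work surface. World frame = base frame: x ahead of the robot, y to its left, z up, the work surface at z = 0. Lengths are in m, angles in rad, forces in N, time in s.
With the tool pointing down it reaches from about 0.35 to 0.95 m from the base axis. Payload 17.4 kg.
Tool frame: the origin (TCP) lies on the centre line of the jaws, within the pads' length; the fingertips stand 22 mm ahead of it and the grasp point (between the pads) lies 3 mm ahead of it; z points along the fingers, y is the line along which they close (so a half turn about z gives the same grasp; the last joint's range is limited). The gripper opens to 93 mm and grips with 3 to 60 N. Pads are 15 mm wide; open, the fingers measure 128 mm over their backs; the gripper's body (75 mm by 188 mm) begins 65 mm behind the grasp point.
Start: joints at [-1.229, 0.116, 1.442, -0, 1.584, -0.038], TCP at [0.25, -0.627, 0.241] pointing down, gripper open.
Joint ranges: [-2.83, 2.83], [-0.83, 2.19], [0.07, 2.5], [-1.14, 4.28], [0.01, 3], [-2.97, 2.97]. Speed limits (rad/s): [1.89, 1.89, 2.22, 3.14, 3.14, 3.14].

### API

Orientations are given as a 3x3 rotation matrix whose columns are the frame's x, y, z axes.
In Python, from cell import r, vision, job_done gives the robot as it stands. The module is installed in compiled form; this text tells all that it offers.
- The arm moves only by the shell command python3 -m jog 'ROWS'. ROWS is JSON, a list that holds one entry, the list of rows, each a list of 5 numbers: the shift along the world's x, y, z in mm, then the turn about the world's z in rad, then the closure, from 0 (fully open) to 1 (shut). In form: [[[x, y, z, spin, fingers], ...]]. A call has 1 to 10 rows; each row is the pose to reach, as a shift and turn from the pose commanded when the call began; what a row does not reach only later rows make up. A row lasts 1/8 s, in which the tool goes at most 62.5 mm and 10.7 degrees, less where a joint would pass 70% of its speed; a pose out of reach is approached as far as the arm can. A call with a gripper value outside its range is refused whole. The fingers move at their own pace and stop on an object; the grip force is fixed at half the most. Time passes only in rows, so rows that repeat a pose let the fingers close. It gives the time, the measured TCP pose, the force, the opening and the grip force at its end, in the units of the state.
- r.state(): the state, without advancing time (a new reading comes with each control period).
- vision.grab_frame(name): name is "side" or "top" or "wrist"; returns a dict with "img" (480x640x3 uint8, red, green, blue), "fovy" (degrees; the focal length in pixels is half the picture's height over the tangent of half this angle, whatever the lens; pixels are square), "cx", "cy" (the principal point, pixels), "world_to_cam" (4x4, takes a point from world to camera coordinates); the wrist camera has in their place "tool_from_camera" (4x4, takes a point from camera to tool coordinates, whose origin is the TCP and whose axes are the flange's). Camera axes: x right, y up, looking along -z (the intrinsics and any distortion apply to the point x, -y, -z); pixel columns grow to the right and rows downward; lengths in m; the calibration is good to about 2 mm. A picture is of the moment at which its call begins: read the wrist's pose just before it. There is no depth.
- job_done(): hands the job in; it is judged then, once.
The state is a dict: "clock": time; "qpos": joint angles; "joint_velocities": joint speeds; "joint_torque": joint torques, N m; "tcp_pos": TCP position; "orientation": TCP orientation; "contact_force": force on the tool from outside, world axes, zero at the start; "ft_torque": the same for the moment, N m; "gripper_width": finger opening in m; "finger_force": force on a finger pad.
Only numpy, scipy, OpenCV 4.12 (cv2) and the standard library are available. Lean on these libraries where they do the work, as an engineer would, in place of code of your own. Each camera call takes 0.05 s, during which the arm holds its last target. There are 200 camera calls.

### The job

On the rotisserie stand, loosen the red set screw of the collar, slide the collar along the spit so that it pushes the wire basket home into the spring cup until the spring pushes back with about 10 N, then screw the set screw tight again so that the collar stays there with the spring still pressed when you let go. Never push the basket harder than 25 N, never drag the collar while its screw is tight, and leave the mug, bottle, jar and bowl alone.

Things in the scene. Friction and masses are not known exactly. Their poses are not given: they have to be found in the camera images.
- stand: grey rotisserie stand fixed to the table: tray 150 x 470 x 14 mm with an upright post 40 mm wide and 143 mm high near each end; the round 10 mm steel spit runs level along the stand's y axis, 125 mm above the table. Origin: middle of the tray's underside on the table. Its +y end carries the spring cup, its -y end has the wooden handle. Turned by up to 0.35 rad.
- screw_knob (a point): middle of the red set screw knob: upright bar 36 mm long (own x), 12 mm thick (own y), 26 mm high, on a vertical stem on the collar; 61 mm above the spit axis, 186 mm above the table. Pinch it from above across its 12 mm. Its yaw is the stand's yaw plus the screw's angle; it travels with the collar, so the loosened collar can be pushed along the spit by the pinched knob
- screw (a joint): set screw angle, rad: 0 to 0.15 at the start (tight); grows when loosened (counter-clockwise from above). Below about 1.0 its point bears on the spit and clamps harder as it is tightened; above 1.0 the collar is free. Loosened above 1.15, tight below 0.3. Ends of travel -0.3 and 2.0. Turning takes under 0.4 N m
- collar: aluminium hub collar on the spit: body of 40 mm diameter and 30 mm length with the set screw on top, and a sleeve towards the basket that ends in a 36 mm flange. Origin on the spit axis under the screw; its y axis is the stand's +y, towards the basket. Moves only along the spit, up to 150 mm; loose, it drags with about 1 N; tight, it holds more than 20 N
- collar_face (a point): middle of the collar's flange face that pushes on the basket, 60 mm along +y from the screw
- basket: empty cylindrical steel wire basket, 74 mm diameter, 100 mm long, on the spit between the collar and the spring cup. Origin at its middle on the spit axis; slides only along the spit and drags with about 1 N. Its top is 24 mm below the middle of the knob
- basket_tail (a point): end of the short tube on the basket's -y end, which the collar's flange meets; 65 mm along -y from the basket's middle
- basket_nose (a point): end of the brass nose (30 mm diameter, 70 mm long) on the basket's +y end, which goes into the spring cup; 120 mm along +y from the basket's middle
- cup_mouth (a point): middle of the open mouth (42 mm inside) of the dark steel spring cup at the stand's +y end. A spring plate (0.8 N per mm, 24 mm of travel) is hidden inside; where the nose first meets it differs from stand to stand, 5 to 46 mm inside the mouth, and can only be felt
- mug: blue mug, 80 mm diameter, 92 mm high, loose; leave it. Origin at its underside
- soap: white bottle with green cap, 56 mm diameter, 170 mm high, loose; leave it. Origin at its underside
- spice: amber jar, 52 mm diameter, 85 mm high, loose; leave it. Origin at its underside
- bowl: white bowl, 124 mm diameter, 55 mm high, loose; leave it. Origin at its underside

How it is judged:
By the outcome, as a careful person would: the job done as asked, in the order asked, and still so for the second after the job is handed in, with the robot touching nothing.
It also fails if it takes over 62 s, if anything falls off the work surface, if the arm or the gripper's body presses on something with over 40 N, if the wrist force passes 120 N, or if a joint passes its speed limit or range.

## Working session

There is one attempt and no reset: what is moved stays moved. The work goes in short steps, Python scripts to look and compute and a shell command to move; the robot and the scene stay as the last step left them, time stands still between calls to the robot, and variables do not carry over. Pictures are saved under pics/ and viewed, at most 10 in all, crops included, and the job is handed in when it is done.

```bash
mkdir -p pics
python3 - <<'E'
from cell import r,vision
import cv2
print(r.state())
for n in("side","top"):
    f=vision.grab_frame(n); cv2.imwrite(f"pics/{n}0.png",f["img"][:,:,::-1]); print(n,{k:v for k,v in f.items() if k!="img"})
E
```

```text
{'clock': 0.0, 'qpos': array([-1.22883419e+00,  1.16517659e-01,  1.44227169e+00, -1.27160299e-05,
        1.58401701e+00, -3.78171400e-02]), 'joint_velocities': array([ 0.00090358, -0.00052976, -0.00085167,  0.00107001, -0.00081536,
       -0.00065721]), 'joint_torque': array([ 2.61580317e-05, -7.21266603e+01, -6.22615170e+01,  7.78875360e-02,
        2.36111454e-02, -8.43009093e-05]), 'tcp_pos': array([ 0.25014894, -0.62673956,  0.23987983]), 'orientation': array([[ 9.28746550e-01,  3.70715081e-01, -4.18978575e-04],
       [ 3.70715316e-01, -9.28745852e-01,  1.13916749e-03],
       [ 3.31819544e-05, -1.21331965e-03, -9.99999263e-01]]), 'contact_force': array([-0.08500491, -0.54244017, -0.69699829]), 'ft_torque': array([8.07182201e-06, 1.59293548e-02, 1.57786613e-02]), 'finger_force': 0.0, 'gripper_width': 0.09320813231054863}
side {'fovy': 45.222301651718915, 'cx': 325.4292632654681, 'cy': 248.62195819509674, 'world_to_cam': array([[-0.85212063, -0.52302804,  0.01822362,  0.45262279],
       [ 0.40739798, -0.64107295,  0.65042476, -0.38931045],
       [-0.32850771,  0.56166462,  0.75935205, -1.29184369],
       [ 0.        ,  0.        ,  0.        ,  1.        ]])}
top {'fovy': 47.465636228862984, 'cx': 321.3868343637333, 'cy': 250.67442918599394, 'world_to_cam': array([[-0.01390097, -0.99988144, -0.00662399, -0.09771243],
       [ 0.98804905, -0.01475293,  0.15343218, -0.59020288],
       [-0.15351171, -0.00441197,  0.98813698, -1.24557714],
       [ 0.        ,  0.        ,  0.        ,  1.        ]])}
```

View pics/side0.png

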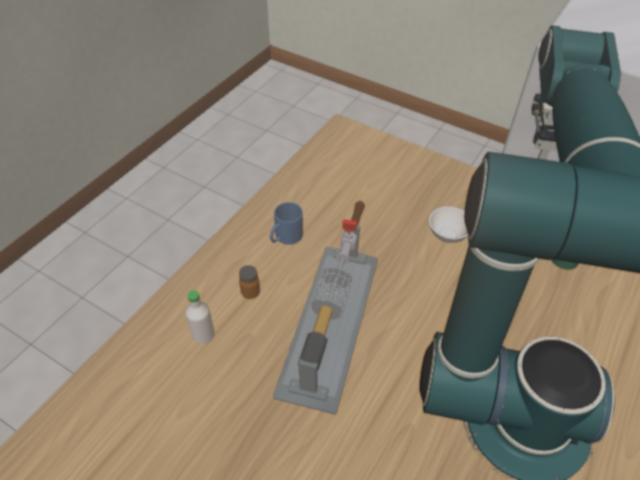

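View pics/top0.png

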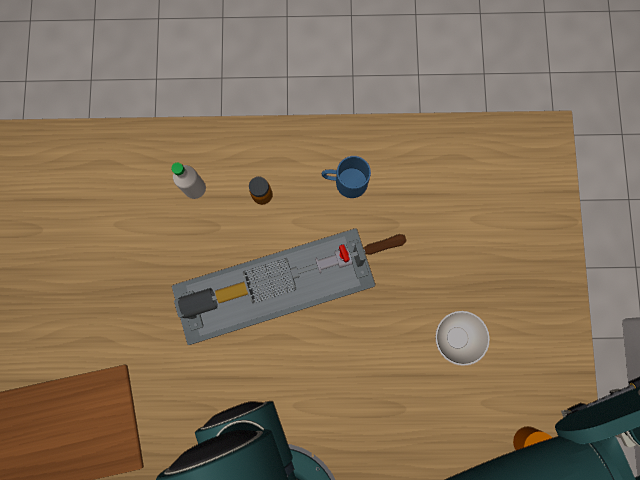

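The top view shows the red knob near (343,254), the basket at (270,280), the brass nose at (231,292) and the cup at (197,303). The handle is at the right (-y) end. The side view confirms this, with the knob at about (349,224).

```bash
cat > h.py <<'E'
from cell import r,vision
import cv2,numpy as np
def frame(n):
    f=vision.grab_frame(n); f["hsv"]=cv2.cvtColor(f["img"],cv2.COLOR_RGB2HSV); f["f"]=240/np.tan(np.radians(f["fovy"]/2)); return f
def ray(f,u,v):
    W=f["world_to_cam"]; d=np.array([(u-f["cx"])/f["f"],-(v-f["cy"])/f["f"],-1]); R=W[:3,:3]
    return -R.T@W[:3,3],R.T@d
def onz(f,u,v,z):
    o,d=ray(f,u,v); return o+d*(z-o[2])/d[2]
def mask(f,lo,hi,roi):
    m=cv2.inRange(f["hsv"],lo,hi); k=np.zeros_like(m); x0,y0,x1,y1=roi; k[y0:y1,x0:x1]=m[y0:y1,x0:x1]; return k
def pts(m): return np.argwhere(m>0)[:,::-1].astype(np.float32)
def tri(f,p,g,q):
    o,d=ray(f,*p);a,b=ray(g,*q); s=np.linalg.lstsq(np.c_[d,-b],a-o,rcond=None)[0]; x=o+d*s[0];y=a+b*s[1]; return (x+y)/2,np.linalg.norm(x-y)
E
python3 - <<'E'
from h import *
t=frame("top");s=frame("side")
red=lambda f,roi: mask(f,(0,150,90),(6,255,255),roi)|mask(f,(174,150,90),(180,255,255),roi)
pt=pts(red(t,(320,235,360,270)));ps=pts(red(s,(335,210,365,240)))
print(len(pt),pt.mean(0),cv2.minAreaRect(pt),len(ps),ps.mean(0))
print("knob tri",tri(t,pt.mean(0),s,ps.mean(0)),"onz",onz(t,*pt.mean(0),.19),onz(s,*ps.mean(0),.186))
b=pts(mask(t,(12,120,80),(28,255,255),(205,275,255,305)))
(c,sz,a)=cv2.minAreaRect(b); print("brass",len(b),c,sz,a)
# tray outline on z=.014
g=cv2.inRange(t["hsv"],(90,10,60),(130,90,200)); g[:220]=0;g[350:]=0;g[:,:160]=0;g[:,385:]=0
cs=max(cv2.findContours(cv2.morphologyEx(g,cv2.MORPH_CLOSE,np.ones((9,9))),0,2)[0],key=cv2.contourArea)
W=np.array([onz(t,*p[0],.014)[:2] for p in cs],np.float32); print("tray",cv2.minAreaRect(W))
print(cv2.boxPoints(cv2.minAreaRect(cs)))
im=cv2.resize(t["img"][220:360,160:420],None,fx=3,fy=3,interpolation=2)
cv2.imwrite("pics/c0.png",im[:,:,::-1])
E
```

```text
106 [343.4717 252.5849] ((343.74615478515625, 252.46923828125), (15.752410888671875, 8.310327529907227), 82.87498474121094) 112 [349.50894 224.375  ]
knob tri (array([ 0.56084944, -0.15341751,  0.18824591]), np.float64(0.0019156957203834092)) onz [ 0.56150181 -0.15305114  0.19      ] [ 0.56085017 -0.1554956   0.186     ]
brass 402 (230.9039306640625, 292.092529296875) (13.004789352416992, 30.781980514526367) 72.6459732055664
tray ((0.510504961013794, 0.012140616774559021), (0.14729034900665283, 0.4719511866569519), 16.66360855102539)
[[168.71175 286.2776 ]
 [356.95374 227.45197]
 [375.26337 286.04272]
 [187.02136 344.86835]]
```

View pics/c0.png

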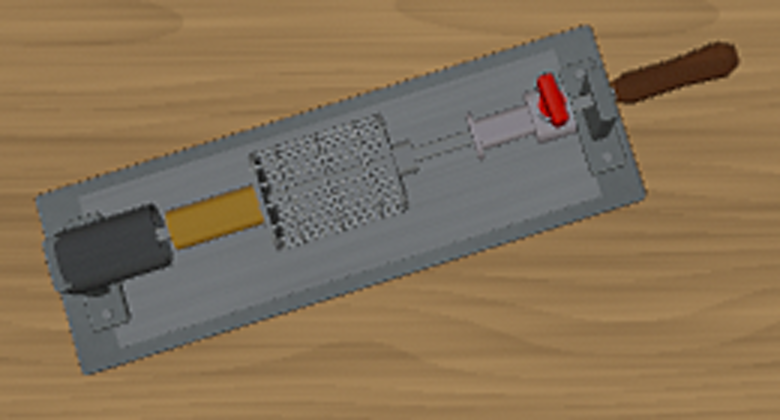

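The enlarged top view shows the knob bar tilted close to the stand's own yaw of about 0.29, with a clear gap from the flange (475,135) to the basket tail (405,155). The tool's yaw is already about right, so I'll move above the knob.

```bash
python3 -m jog '[[[31,47,40,0,0],[80,120,40,0,0],[130,195,40,0,0],[175,265,40,0,0],[215,325,40,0,0],[250,380,40,0,0],[280,425,40,0,0],[311,473,40,0,0],[311,473,40,0,0],[311,473,40,0,0]]]'
python3 - <<'E'
from h import *
s=r.state(); f=frame("wrist"); cv2.imwrite("pics/w0.png",f["img"][:,:,::-1])
np.save("w0.npy",f["img"])
print(s["tcp_pos"],s["orientation"][:,0],s["qpos"],f["tool_from_camera"],f["fovy"],f["cx"],f["cy"])
E
```

```text
clock: 1.45
tcp_pos: [0.5624, -0.1511, 0.2803]
orientation: [[0.928, 0.374, -0.0], [0.374, -0.928, 0.0], [-0.0, -0.001, -1.0]]
contact_force: [-0.6, -0.4, 0.8]
gripper_width: 0.0926
finger_force: 0.0
[ 0.56243048 -0.15108315  0.28034697] [ 9.27528541e-01  3.73752313e-01 -1.18500362e-04] [-3.06392057e-01 -9.30932593e-02  1.58875075e+00  3.35410868e-04
  1.64636446e+00  8.81378313e-01] [[-5.10048767e-04  9.64750052e-01  2.63167394e-01  7.28927175e-02]
 [ 9.99999497e-01  2.64774371e-04  9.67473281e-04 -2.05341846e-04]
 [ 8.63689917e-04  2.63167755e-01 -9.64749702e-01 -1.43499184e-01]
 [ 0.00000000e+00  0.00000000e+00  0.00000000e+00  1.00000000e+00]] 63.880004794765334 325.6484096434549 231.45674047005616
```

View pics/w0.png

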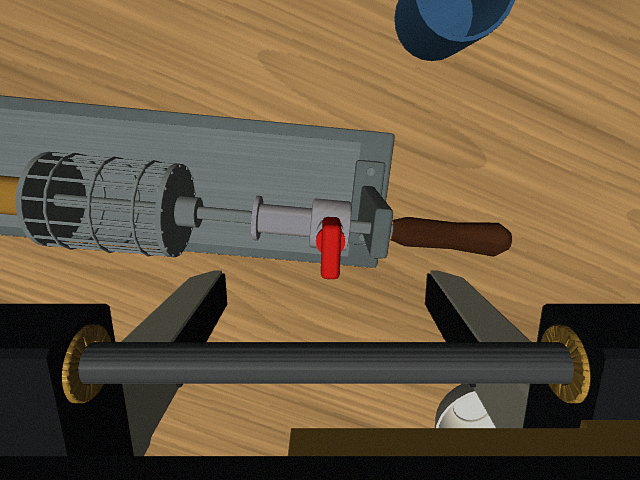

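The wrist view shows the knob bar upright in the image (columns 320-341, rows 218-278), so it lines up with the jaws. Next I'll compute its centre.

Run:
```python
from h import *
im=np.load("w0.npy");h=cv2.cvtColor(im,cv2.COLOR_RGB2HSV)
m=(cv2.inRange(h,(0,150,150),(6,255,255))|cv2.inRange(h,(174,150,150),(180,255,255)))
p=pts(m);x0,y0=p.min(0);x1,y1=p.max(0);print(x0,x1,y0,y1)
for v in range(y0,y1,8):
    q=p[p[:,1]==v,0];print(v,q.min(),q.max(),h[int(v),330])
s=r.state();F=240/np.tan(np.radians(63.88/2));print(F)
T=np.array([[-5.1e-4,.96475,.263167,.0728927],[1,2.6e-4,9.7e-4,-2.05e-4],[8.6e-4,.263168,-.96475,-.1434992]])
R=s["orientation"]
for u,v,z in[(331,y0,.199),(331,y1,.186),(331,y1,.173),(331,y1,.199),(178,212,.125),(365,228,.125)]:
    d=R@T[:,:3]@np.array([(u-325.65)/F,-(v-231.46)/F,-1]);o=s["tcp_pos"]+R@T[:,3]
    print(u,v,z,o+d*(z-o[2])/d[2])
```

```text
316.0 344.0 226.0 278.0Traceback (most recent call last):
  File "<stdin>", line 5, in <module>
TypeError: 'numpy.float32' object cannot be interpreted as an integer
```

Run:
```python
from h import *
im=np.load("w0.npy");h=cv2.cvtColor(im,cv2.COLOR_RGB2HSV)
print([tuple(map(int,h[v,331])) for v in range(212,284,3)])
m=cv2.inRange(h,(0,150,60),(6,255,255))|cv2.inRange(h,(174,150,60),(180,255,255))
for v in range(216,280,6):
    q=np.flatnonzero(m[v]);print(v,q.min() if len(q) else 0,q.max() if len(q) else 0)
s=r.state();F=240/np.tan(np.radians(63.88/2))
T=np.array([[-5.1e-4,.96475,.263167,.0728927],[1,2.6e-4,9.7e-4,-2.05e-4],[8.6e-4,.263168,-.96475,-.1434992]])
R=s["orientation"]
for u,v,z in[(331,217,.199),(331,278,.186),(331,278,.173),(331,278,.199),(178,212,.125),(365,228,.125)]:
    d=R@T[:,:3]@np.array([(u-325.65)/F,-(v-231.46)/F,-1]);o=s["tcp_pos"]+R@T[:,3]
    print(u,v,z,o+d*(z-o[2])/d[2])
```

```text
[(173, 7, 140), (110, 10, 156), (1, 255, 57), (0, 225, 69), (0, 255, 66), (1, 235, 164), (1, 227, 194), (1, 234, 191), (2, 226, 194), (1, 225, 190), (2, 226, 194), (1, 229, 190), (1, 219, 197), (1, 220, 197), (1, 215, 198), (0, 219, 192), (1, 231, 189), (1, 220, 197), (1, 225, 193), (1, 226, 191), (1, 223, 193), (1, 222, 195), (179, 235, 150), (17, 131, 166)]
216 0 0
222 322 337
228 323 340
234 318 342
240 316 344
246 317 343
252 321 340
258 321 339
264 321 339
270 321 339
276 322 338
331 217 0.199 [ 0.58256614 -0.14614645  0.199     ]
331 278 0.186 [ 0.54142679 -0.16302115  0.186     ]
331 278 0.173 [ 0.53657977 -0.16515604  0.173     ]
331 278 0.199 [ 0.54627381 -0.16088626  0.199     ]
178 212 0.125 [ 0.52535778 -0.03921213  0.125     ]
365 228 0.125 [ 0.56871474 -0.18216257  0.125     ]
```

```bash
python3 -m jog '[[[-1,-3,-30,-0.02,0],[-1,-3,-60,-0.02,0],[-1,-3,-80,-0.02,0],[-1,-3,-89,-0.02,0],[-1,-3,-89,-0.02,0]]]'
```

```text
clock: 2.12
tcp_pos: [0.5602, -0.1572, 0.1918]
orientation: [[0.936, 0.352, -0.0], [0.352, -0.936, 0.0], [-0.0, -0.0, -1.0]]
contact_force: [-0.5, -0.4, 0.3]
gripper_width: 0.0932
finger_force: 0.0
```

```bash
python3 -m jog '[[[1,2.5,0,0,0],[1,2.5,0,0,0.6],[1,2.5,0,0,0.75],[1,2.5,0,0,0.75],[1,2.5,0,0,0.75]]]'
python3 - <<'E'
from h import *
f=frame("wrist"); np.save("w1.npy",f["img"]); cv2.imwrite("pics/w1.png",f["img"][180:,:,::-1])
E
```

```text
clock: 2.75
tcp_pos: [0.5612, -0.1544, 0.1917]
orientation: [[0.936, 0.352, 0.0], [0.352, -0.936, -0.0], [0.0, 0.0, -1.0]]
contact_force: [0.6, -0.8, 0.2]
gripper_width: 0.0576
finger_force: 0.0
```

View pics/w1.png

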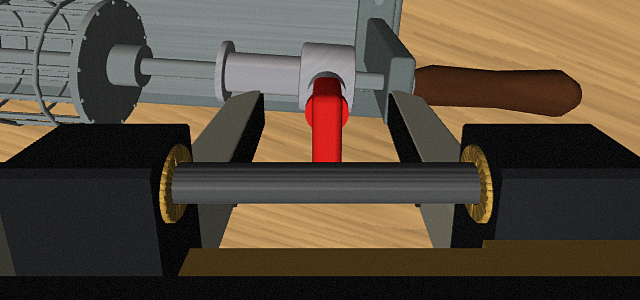

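The crop shows the knob (column 327) centred between the finger tips (263 and 388). Closing.

```bash
python3 -m jog '[[[0,0,0,0,0.85],[0,0,0,0,0.95],[0,0,0,0,1],[0,0,0,0,1],[0,0,0,0,1],[0,0,0,0,1]]]'
```

```text
clock: 3.55
tcp_pos: [0.5613, -0.1546, 0.1917]
orientation: [[0.936, 0.352, 0.0], [0.352, -0.936, -0.0], [0.0, 0.0, -1.0]]
contact_force: [1.2, -3.6, -0.5]
gripper_width: 0.0117
finger_force: 30.0
```

```bash
python3 -m jog '[[[0,0,0,0.15,1],[0,0,0,0.3,1],[0,0,0,0.45,1],[0,0,0,0.6,1],[0,0,0,0.75,1],[0,0,0,0.9,1],[0,0,0,1.05,1],[0,0,0,1.2,1],[0,0,0,1.28,1],[0,0,0,1.28,1]]]'
python3 - <<'E'
from h import *
s=r.state();print(s["contact_force"],s["ft_torque"],s["gripper_width"],np.arctan2(s["orientation"][1,0],s["orientation"][0,0]),s["qpos"])
f=frame("wrist"); cv2.imwrite("pics/w2.png",f["img"][:,:,::-1])
E
```

```text
clock: 4.8
tcp_pos: [0.5611, -0.1543, 0.1914]
orientation: [[-0.068, 0.998, -0.001], [0.998, 0.068, 0.0], [0.0, -0.001, -1.0]]
contact_force: [-0.7, -1.3, -1.3]
gripper_width: 0.0116
finger_force: 30.0
[-0.66238575 -1.25137074 -1.33610004] [-0.11768756 -0.11391911  0.11151113] 0.01163387030703569 1.6393395276285467 [-3.12254573e-01 -6.87197142e-02  1.70936817e+00  1.47259390e-04
  1.50161292e+00 -3.80808112e-01]
```

View pics/w2.png

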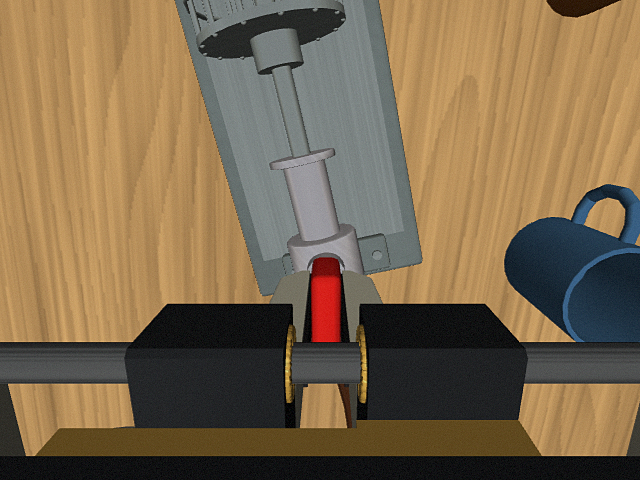

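The view shows the bar still square in the jaws, at a screw angle of about 1.35, so it's loose. Now I'll slide along the spit direction (-0.29, 0.957).

```bash
python3 -m jog '[[[-1.45,4.8,0,0,1],[-2.9,9.6,0,0,1],[-4.35,14.4,0,0,1],[-5.8,19.1,0,0,1],[-7.25,23.9,0,0,1],[-8.7,28.7,0,0,1],[-10.15,33.5,0,0,1],[-11.6,38.3,0,0,1],[-11.6,38.3,0,0,1]]]'
```

```text
clock: 5.98
tcp_pos: [0.5495, -0.1156, 0.1914]
orientation: [[-0.069, 0.998, -0.0], [0.998, 0.069, 0.0], [0.0, -0.0, -1.0]]
contact_force: [1.4, 0.5, -9.1]
gripper_width: 0.012
finger_force: 30.0
```

```bash
python3 -m jog '[[[-0.9,2.9,0,0,1],[-1.7,5.7,0,0,1],[-2.6,8.6,0,0,1],[-3.5,11.5,0,0,1],[-4.3,14.4,0,0,1],[-4.3,14.4,0,0,1]]]'
python3 - <<'E'
from h import *
s=r.state();print(s["contact_force"],s["ft_torque"])
f=frame("top"); np.save("t1.npy",f["img"]);cv2.imwrite("pics/t1.png",cv2.resize(f["img"][220:360,160:420],None,fx=3,fy=3,interpolation=2)[:,:,::-1])
E
```

```text
clock: 6.72
tcp_pos: [0.5452, -0.1013, 0.1915]
orientation: [[-0.069, 0.998, -0.0], [0.998, 0.069, 0.001], [0.001, -0.0, -1.0]]
contact_force: [3.2, 1.3, -12.4]
gripper_width: 0.012
finger_force: 30.0
[  3.18454232   1.26314722 -12.35446003] [ 0.23099294 -0.45178017  0.0774907 ]
```

View pics/t1.png

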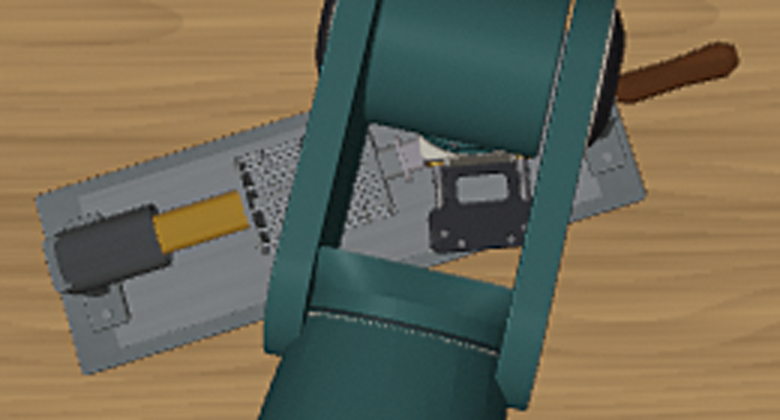

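The basket has moved about 8 mm, with the brass now starting at (158,235), so the flange is in contact. I'll relieve the built-up vertical and side force, then feel for the spring.

```bash
python3 -m jog '[[[0.3,0.1,-0.5,0,1],[0.3,0.1,-0.5,0,1],[0.3,0.1,-0.5,0,1]]]'; python3 -m jog '[[[-0.6,1.9,0,0,1],[-1.2,3.8,0,0,1],[-1.2,3.8,0,0,1]]]'
```

```text
clock: 7.15
tcp_pos: [0.5455, -0.1018, 0.1914]
orientation: [[-0.069, 0.998, -0.0], [0.998, 0.069, -0.0], [-0.0, -0.0, -1.0]]
contact_force: [-3.7, -0.4, -5.2]
gripper_width: 0.0117
finger_force: 30.0
clock: 7.52
tcp_pos: [0.5443, -0.0977, 0.1914]
orientation: [[-0.069, 0.998, -0.0], [0.998, 0.069, -0.0], [-0.0, -0.0, -1.0]]
contact_force: [-4.2, -2.8, -4.5]
gripper_width: 0.0119
finger_force: 30.0
```

```bash
python3 -m jog '[[[-0.8,1.9,-0.3,0,1],[-1.3,3.8,-0.3,0,1],[-1.3,3.8,-0.3,0,1]]]'; python3 -m jog '[[[-0.6,1.9,0,0,1],[-1.15,3.8,0,0,1],[-1.15,3.8,0,0,1]]]'; python3 -m jog '[[[-0.6,1.9,0,0,1],[-1.15,3.8,0,0,1],[-1.15,3.8,0,0,1]]]'
```

```text
clock: 7.9
tcp_pos: [0.5431, -0.0938, 0.1914]
orientation: [[-0.069, 0.998, 0.0], [0.998, 0.069, -0.0], [-0.0, 0.0, -1.0]]
contact_force: [-4.9, -0.8, 1.0]
gripper_width: 0.0115
finger_force: 30.0
clock: 8.28
tcp_pos: [0.542, -0.09, 0.1913]
orientation: [[-0.069, 0.998, 0.0], [0.998, 0.069, -0.0], [-0.0, 0.0, -1.0]]
contact_force: [-4.5, -0.5, -0.0]
gripper_width: 0.0117
finger_force: 30.0
clock: 8.65
tcp_pos: [0.5409, -0.0862, 0.1914]
orientation: [[-0.069, 0.998, 0.001], [0.998, 0.069, 0.0], [-0.0, 0.001, -1.0]]
contact_force: [-4.5, -0.2, -0.1]
gripper_width: 0.0118
finger_force: 30.0
```

```bash
for i in 1; do :; done; python3 -m jog '[[[-0.4,1.9,0,0,1],[-1.0,3.8,0,0,1],[-1.0,3.8,0,0,1]]]'; python3 -m jog '[[[-0.6,1.9,0,0,1],[-1.15,3.8,0,0,1],[-1.15,3.8,0,0,1]]]'; python3 -m jog '[[[-0.6,1.9,0,0,1],[-1.15,3.8,0,0,1],[-1.15,3.8,0,0,1]]]'
```

```text
clock: 9.02
tcp_pos: [0.5398, -0.0824, 0.1914]
orientation: [[-0.069, 0.998, 0.0], [0.998, 0.069, -0.0], [-0.0, 0.0, -1.0]]
contact_force: [-5.9, -1.3, 1.0]
gripper_width: 0.0118
finger_force: 30.0
clock: 9.4
tcp_pos: [0.5386, -0.0786, 0.1913]
orientation: [[-0.069, 0.998, 0.0], [0.998, 0.069, -0.0], [-0.0, 0.0, -1.0]]
contact_force: [-5.6, -1.6, 0.5]
gripper_width: 0.012
finger_force: 30.0
clock: 9.78
tcp_pos: [0.5375, -0.0748, 0.1914]
orientation: [[-0.069, 0.998, 0.0], [0.998, 0.069, -0.0], [-0.0, 0.0, -1.0]]
contact_force: [-5.7, -2.2, 1.3]
gripper_width: 0.0118
finger_force: 30.0
```

```bash
python3 -m jog '[[[-0.9,1.9,0,0,1],[-1.45,3.8,0,0,1],[-1.45,3.8,0,0,1]]]'; python3 -m jog '[[[-0.6,1.9,0,0,1],[-1.15,3.8,0,0,1],[-1.15,3.8,0,0,1]]]'
```

```text
clock: 10.15
tcp_pos: [0.5363, -0.0711, 0.1913]
orientation: [[-0.069, 0.998, 0.001], [0.998, 0.069, -0.0], [-0.0, 0.001, -1.0]]
contact_force: [-2.2, -2.2, 3.5]
gripper_width: 0.0119
finger_force: 30.0
clock: 10.52
tcp_pos: [0.5352, -0.0675, 0.1913]
orientation: [[-0.069, 0.998, 0.001], [0.998, 0.069, -0.001], [-0.001, 0.001, -1.0]]
contact_force: [-1.0, -5.4, 4.3]
gripper_width: 0.012
finger_force: 30.0
```

```bash
python3 -m jog '[[[-0.6,1.9,0,0,1],[-1.15,3.8,0,0,1],[-1.15,3.8,0,0,1]]]'
```

```text
clock: 10.9
tcp_pos: [0.5342, -0.064, 0.1914]
orientation: [[-0.069, 0.998, 0.001], [0.998, 0.069, -0.001], [-0.001, 0.001, -1.0]]
contact_force: [0.8, -7.4, 3.4]
gripper_width: 0.0118
finger_force: 30.0
```

```bash
python3 -m jog '[[[-0.6,1.9,0,0,1],[-1.15,3.8,0,0,1],[-1.15,3.8,0,0,1],[-1.15,3.8,0,0,1]]]'
python3 - <<'E'
from h import *
import time
for i in range(4):
    frame("wrist") if i else None
    s=r.state();F=s["contact_force"];print(F,F@[-.287,.958,0],s["tcp_pos"])
E
```

```text
clock: 11.4
tcp_pos: [0.5331, -0.0605, 0.1913]
orientation: [[-0.068, 0.998, 0.002], [0.998, 0.069, -0.002], [-0.002, 0.001, -1.0]]
contact_force: [0.8, -9.9, 2.7]
gripper_width: 0.0119
finger_force: 30.0
[ 0.77563617 -9.85251684  2.7146861 ] -9.66131871450083 [ 0.53309071 -0.06053755  0.19133592]
[  1.5895164  -10.49945871   2.51163027] -10.514672654110528 [ 0.5331062  -0.06053916  0.19133566]
[ 1.85669133 -9.2141481   2.83064347] -9.360024292900576 [ 0.53309172 -0.06054197  0.19131278]
[ 1.01719657 -9.57013623  2.36144208] -9.460125922225092 [ 0.53310196 -0.06054839  0.19131311]
```

```bash
python3 -m jog '[[[-0.35,1.2,0,0,1],[-0.7,2.4,0,0,1],[-0.7,2.4,0,0,1],[-0.7,2.4,0,0,1]]]'
python3 - <<'E'
from h import *
w=[cv2.imread("pics/w2.png")[:,:,::-1]]
F=[]
for i in range(4):
    f=frame("wrist");s=r.state();F.append(s["contact_force"])
w.append(f["img"])
F=np.array(F);print(F.mean(0),(F@[-.287,.958,0]))
for im in w:
    h=cv2.cvtColor(np.ascontiguousarray(im),cv2.COLOR_RGB2HSV)
    m=cv2.inRange(h,(0,150,60),(6,255,255))[:,300:360]
    b=cv2.inRange(h,(0,150,130),(6,255,255))[:,300:360]
    print(np.flatnonzero(m.sum(1))[[0,-1]],np.flatnonzero((b>0).sum(1)>8)[[0,-1]])
cv2.imwrite("pics/w3.png",w[1][:,:,::-1])
E
```

```text
clock: 12.05
tcp_pos: [0.5325, -0.0584, 0.1914]
orientation: [[-0.068, 0.998, 0.002], [0.998, 0.068, -0.002], [-0.002, 0.002, -1.0]]
contact_force: [2.0, -12.1, 2.7]
gripper_width: 0.0119
finger_force: 30.0
[  2.37975761 -12.38822567   2.32267682] [-11.51832728 -13.46305703 -12.41225936 -12.80999885]
[257 341] [275 341]
[258 341] [276 341]
```

View pics/w3.png

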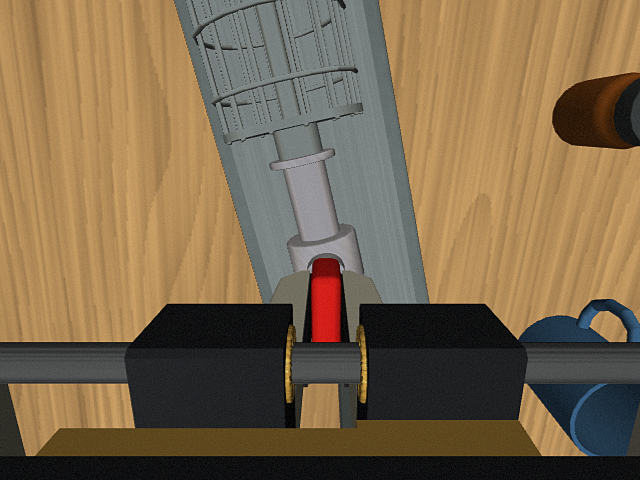

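The flange is pressed on the basket tail (302,155), and the knob has slipped no more than 0.5 mm in the jaws. Axial force is about 12.5 N including roughly 2 N of drag, so the spring is near 10 N. Tightening in two parts.

```bash
python3 -m jog '[[[0,0,0,-0.1,1],[0,0,0,-0.2,1],[0,0,0,-0.28,1],[0,0,0,-0.28,1]]]'
```

```text
clock: 12.75
tcp_pos: [0.5325, -0.0584, 0.1914]
orientation: [[0.211, 0.977, 0.002], [0.977, -0.211, -0.002], [-0.002, 0.002, -1.0]]
contact_force: [2.7, -12.3, 2.9]
gripper_width: 0.0119
finger_force: 30.0
```

```bash
python3 -m jog '[[[0,0,0,-0.15,1],[0,0,0,-0.3,1],[0,0,0,-0.45,1],[0,0,0,-0.6,1],[0,0,0,-0.75,1],[0,0,0,-0.9,1],[0,0,0,-1.05,1],[0,0,0,-1.13,1],[0,0,0,-1.13,1]]]'
python3 - <<'E'
from h import *
s=r.state();print(s["contact_force"],s["ft_torque"],np.arctan2(s["orientation"][1,0],s["orientation"][0,0])-.293)
E
```

```text
clock: 13.88
tcp_pos: [0.5326, -0.0585, 0.1916]
orientation: [[0.974, 0.226, 0.002], [0.226, -0.974, -0.003], [0.002, 0.003, -1.0]]
contact_force: [2.4, -13.3, 3.4]
gripper_width: 0.0118
finger_force: 30.0
[  2.37283891 -13.32353306   3.3664218 ] [-2.33545212 -0.3052678   0.18975791] -0.0650275909951237
```

```bash
python3 -m jog '[[[0,0,0,0,0.85],[0,0,0,0,0.7],[0,0,0,0,0.6],[0,0,0,0,0.5],[0,0,0,0,0.5]]]'
python3 -m jog '[[[0,0,20,0,0.5],[0,0,50,0,0.5],[0,0,80,0,0.5],[0,0,80,0,0.5]]]'
python3 - <<'E'
from h import *
s=r.state(); f=frame("wrist"); cv2.imwrite("pics/w4.png",f["img"][:,:,::-1]); print(s["tcp_pos"],s["contact_force"])
E
```

```text
clock: 14.5
tcp_pos: [0.5319, -0.0573, 0.1907]
orientation: [[0.974, 0.228, -0.0], [0.228, -0.974, 0.0], [-0.0, -0.0, -1.0]]
contact_force: [-0.1, -0.2, 0.2]
gripper_width: 0.0453
finger_force: 0.0
clock: 15.0
tcp_pos: [0.5326, -0.0575, 0.2747]
orientation: [[0.974, 0.228, 0.005], [0.228, -0.974, -0.001], [0.004, 0.002, -1.0]]
contact_force: [-0.2, -0.1, -0.0]
gripper_width: 0.0464
finger_force: 0.0
[ 0.53263394 -0.05749951  0.27466625] [-2.13328208e-01 -5.37577806e-02 -9.51529728e-05]
```

View pics/w4.png

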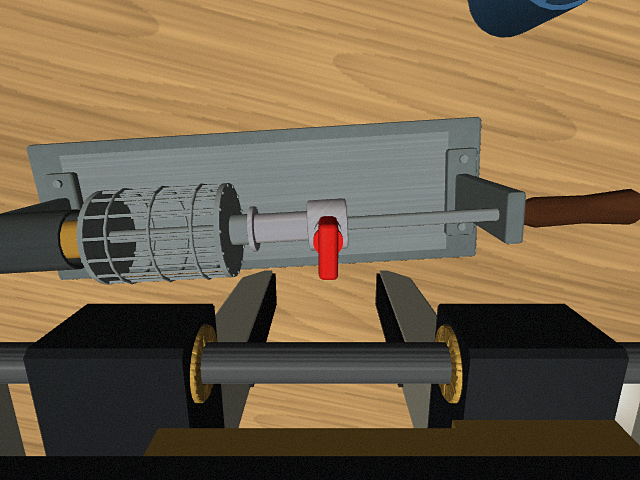

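The last view shows the knob upright in the image (column 328, under the open jaws). The flange is still on the basket tail at (245,228), and the nose is deep in the cup. The collar held, so I'm handing in.

```bash
python3 -c "
from cell import job_done
print(job_done())"
```

```text
the job is handed in; nothing more can be done
None
```

I loosened the set screw, pushed the basket into the cup until the spring gave about 10 N (inferred from a 12–13 N measured push less drag), and tightened the screw again. After I let go, the last camera view showed the collar had held, and I handed the job in at about 15 s.

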